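Pack the gap beside a tiled panel

ROBOT

A 6-joint arm with a two-finger parallel gripper is mounted at the origin on the work surface. World frame = base frame: x ahead of the robot, y to its left, z up, the work surface at z = 0. Lengths are in m, angles in rad, forces in N, time in s.
With the tool pointing down it reaches from about 0.25 to 0.775 m from the base axis. Payload 4 kg.
Tool frame: the origin (TCP) lies midway between the tips of the shut fingers; the grasp point (between the pads) lies 19 mm behind it (grip_depth is the distance from the TCP to the grasp point, in m); z points along the fingers, y is the direction in which the jaws open and shut (so a half turn about z gives the same grasp; the last joint's range is limited). The gripper opens to 94 mm and grips with 3 to 60 N. Pads are 16 mm wide; open, the fingers measure 119 mm over their backs; the gripper's body (75 mm by 177 mm) begins 78 mm behind the grasp point.
Start: joints at [1.161, 0.087, 1.371, -0, 1.684, -0.103], TCP at [0.166, 0.524, 0.185] pointing down, gripper open.
Joint ranges: [-3.1, 3.1], [-0.76, 2.03], [0.27, 2.55], [-1.08, 4.22], [0.17, 2.65], [-2.57, 2.57]. Speed limits (rad/s): [2.79, 2.79, 3.14, 3.14, 3.14, 3.14].

INTERFACE

Orientations are given as a rotation vector (axis times angle).
In Python, from bench import get_state, snapshot, camera_model, hand_in, silhouettes, place_of, grip_depth gives the robot as it stands.
- The arm moves only by the tool send_rows, never from a script. Its argument "targets" is a list of rows, each a list of 3 entries, a list of its own where there are three numbers: the turn, a rotation vector about the world's x, y, z in degrees, then the shift along the world's x, y, z in m, then the closure in counts, from 0 (fully open) to 255 (shut). In form: [[[wx, wy, wz], [tx, ty, tz], hand], ...]. A call has exactly 5 rows; each row is the pose to reach, as a shift and turn from the pose commanded when the call began; what a row does not reach only later rows make up. A row lasts 1/10 s, in which the tool goes at most 50 mm and 8.59 degrees, less where a joint would pass 70% of its speed; a pose out of reach is approached as far as the arm can. A call with a gripper value outside its range is refused whole. The fingers move at their own pace and stop on an object; "newtons" is the grip in N (left out, the last holds). Time passes only in rows, so rows that repeat a pose let the fingers close, or fill a call up. It gives the time, the measured TCP pose, the force and the opening at its end, in the units of the state.
- get_state(): the state, without advancing time (a new reading comes with each control period).
- snapshot(name): name is "scene" or "top"; returns the picture (384x512x3 uint8, red, green, blue); there is no depth.
- camera_model(name): a dict with "camera_matrix" (3x3 intrinsics, pixels), "k1" (the pictures are not rectified: a ray, as slopes to the right and down, at radius r is drawn at 1 + k1 r^2 times it, then the intrinsics apply), "R" (3x3) and "t" (3): a world point X has camera coordinates R X + t. Camera axes: x right, y down, z forward; pixel columns grow to the right and rows downward; lengths in m; the calibration is good to about 2 mm. A picture is of the moment at which its call begins. camera_model takes no time and is no camera call.
- hand_in(): hands the job in, once; it reports no verdict.
Trained networks look in the newest picture that a camera, given by its name, has taken for a name from the list of things; names that differ only in an ending like _2 or _b are one class to them, and where a whole thing is asked for, a point or a joint stands for the part that bears it (a point fixed in the world has none). Each returns a list of dicts, best first, with "score" (0 to 1); they miss things now and then, are a little off and sometimes report something else, mostly with a low value. They report only what shows in the picture. A call takes as long as a camera call. They do not tell look-alikes from the thing itself.
- silhouettes(camera, query): "mask" (384x512 bool, what is visible of it) and "box" ([left, top, width, height] in pixels, round what is visible of it).
- place_of(camera, query): "at" ([column, row] in pixels: a listed point, or the origin of a listed thing).
The state is a dict: "clock": time; "joint_positions": joint angles; "dq": joint speeds; "joint_efforts": joint torques, N m; "position": TCP position; "ee_rot": TCP orientation; "wrist_force": force on the tool from outside, world axes, zero at the start; "ft_torque": the same for the moment, N m; "opening": opening from 0.0 (shut) to 1.0 (fully open).
Only numpy, scipy, OpenCV 4.12 (cv2) and the standard library are available. Lean on these libraries where they do the work, as an engineer would, in place of code of your own. Each camera call takes 0.05 s, during which the arm holds its last target. There are 200 camera calls.

TASK

The tiled panel in the wooden frame has a gap along its right-hand side. Try the coloured packing strips in it, find the thickest one that goes in, and slide that one lengthways along the bench into the gap, pushing it fully home against the far bar of the frame. Leave the other two strips lying on the bench outside the gap, and do not disturb the jar, the bottle or the brush.

Things in the scene. Friction and masses are not known exactly. Their poses are not given: they have to be found in the camera images.
- frame: wooden frame fixed to the bench, open to the robot; rails 25 mm wide, 30 high. Origin: bench level, mouth of the gap, on the inner face of the right-hand rail (rail y = -25 to 0, x = 0 to 120 mm). x points into the gap, y left across it to the panel, z up. The gap, floored by the bench, open above and in front, is 90 mm deep and 2 mm wider than one of the strips (22, 27 or 32 mm; not known which)
- gap_end (a point): point of the frame where the right-hand rail's inner face (the gap's right wall, y = 0) meets the far bar that ends the gap; bench level, 90 mm along x from the frame's origin; axes as the frame's
- panel_place (a point): where the point of the panel that lies in the frame is: 45 mm along x and 115 mm along y from the frame's origin, 25 mm up; axes as the frame's. The panel lies against the left rail, so the gap is left on its right-hand side; the bench before the mouth is free
- panel_a_mark (a point): tiled panel A, fixed, 90 mm deep (x), about 170 mm wide, 25 mm high. Point: on its top face, 85 mm from its left edge and 45 mm from its near edge. The three panels look alike; true widths differ by some mm, unmarked. One, any, lies in the frame with this point at panel_place; the other two lie out of the way to the left
- panel_b_mark (a point): tiled panel B, fixed, 90 mm deep (x), about 170 mm wide, 25 mm high. Point: on its top face, 85 mm from its left edge and 45 mm from its near edge. The three panels look alike; true widths differ by some mm, unmarked. One, any, lies in the frame with this point at panel_place; the other two lie out of the way to the left
- panel_c_mark (a point): tiled panel C, fixed, 90 mm deep (x), about 170 mm wide, 25 mm high. Point: on its top face, 85 mm from its left edge and 45 mm from its near edge. The three panels look alike; true widths differ by some mm, unmarked. One, any, lies in the frame with this point at panel_place; the other two lie out of the way to the left
- strip_yellow_mid (a point): yellow plastic packing strip, loose, 100 mm long (x), 20 mm thick (y), 35 mm high (z), upright corners rounded 4 mm, about 70 g. The point is its centre, half-way up. It starts standing on the bench on its 20 mm wide underside, to the right of the frame, x roughly away from the robot. Home in the gap it stands 10 mm out of the mouth
- strip_blue_mid (a point): blue plastic packing strip, loose, 100 mm long (x), 25 mm thick (y), 35 mm high (z), upright corners rounded 4 mm, about 87 g. The point is its centre, half-way up. It starts standing on the bench on its 25 mm wide underside, to the right of the frame, x roughly away from the robot. Home in the gap it stands 10 mm out of the mouth
- strip_red_mid (a point): red plastic packing strip, loose, 100 mm long (x), 30 mm thick (y), 35 mm high (z), upright corners rounded 4 mm, about 105 g. The point is its centre, half-way up. It starts standing on the bench on its 30 mm wide underside, to the right of the frame, x roughly away from the robot. Home in the gap it stands 10 mm out of the mouth
- jar: amber glass jar, 68 mm across, 85 mm high, standing; origin at the centre of its underside. A bystander
- bottle: white plastic bottle with a red cap, 64 mm across, 170 mm high, standing; origin at the centre of its underside. A bystander
- brush: flat brush with a dark wooden handle, 190 mm long, lying; origin at the middle of its underside, x towards the bristles. A bystander
Things that resemble listed ones, but are neither listed nor needed, are in the scene too. There is more than one size of the part that bears strip_blue_mid; the job needs the smaller.

How it is judged:
By the outcome, as a careful person would: the job done as asked, in the order asked, and still so for the second after the job is handed in, with the robot touching nothing.
It also fails if it takes over 72 s, if anything falls off the work surface, if the arm or the gripper's body presses on something with over 40 N, if the wrist force passes 120 N, or if a joint passes its speed limit or range.

## Working session

There is one attempt and no reset: what is moved stays moved. The work goes in short steps, Python scripts to look and compute and a tool call to move; the robot and the scene stay as the last step left them, time stands still between calls to the robot, and variables do not carry over. Pictures are saved under pics/ and viewed, about 8 in all and at most 12, crops included, and the job is handed in when it is done.

Besides the shell and the picture viewer there is one more tool, called after "Request:" as name(argument=value, ...), one argument or row to a line, values as JSON. send_rows: Moves the arm, as the interface text tells. Its arguments: {"type":"object","properties":{"targets":{"type":"array"},"newtons":{"type":"number"}},"required":["targets"]}

```bash
mkdir -p pics
cat > h.py <<'E'
import numpy as np, cv2
from bench import *
def ray(cam,uv):
    m=camera_model(cam);K=np.array(m["camera_matrix"]);R=np.array(m["R"]);t=np.array(m["t"])
    n=cv2.undistortPoints(np.array([[uv]],float),K,np.array([m["k1"],0,0,0.]))[0,0]
    return -R.T@t, R.T@np.array([n[0],n[1],1])
def onz(cam,uv,z):
    c,d=ray(cam,uv); return c+d*(z-c[2])/d[2]
def proj(cam,X):
    m=camera_model(cam);K=np.array(m["camera_matrix"])
    return cv2.projectPoints(np.array(X,float).reshape(-1,1,3),cv2.Rodrigues(np.array(m["R"]))[0],np.array(m["t"],float),K,np.array([m["k1"],0,0,0.]))[0][:,0]
def save(cam,name,crop=None,s=1):
    im=snapshot(cam)
    if crop: a,b,w,h=crop; im=im[b:b+h,a:a+w]
    im=cv2.resize(im,None,fx=s,fy=s,interpolation=cv2.INTER_CUBIC)
    cv2.imwrite("pics/"+name,im[...,::-1])
E
python3 - <<'E'
from h import *
a=snapshot("scene");b=snapshot("top")
cv2.imwrite("pics/s0.png",a[...,::-1]);cv2.imwrite("pics/t0.png",b[...,::-1])
np.set_printoptions(precision=4,suppress=True)
Z=dict(frame=0,gap_end=0,panel_place=.025,panel_a_mark=.025,strip_yellow_mid=.0175,strip_blue_mid=.0175,strip_red_mid=.0175,jar=0,bottle=0,brush=0)
for c in("scene","top"):
  for q,z in Z.items():
    for r in place_of(c,q)[:5]: print(c,q,round(r["score"],2),np.round(r["at"],1),onz(c,r["at"],z))
print(get_state()); print(grip_depth)
E
```

```text
scene frame 0.75 [262.3 219.4] [0.5822 0.0409 0.    ]
scene gap_end 0.87 [236.8 232.9] [ 0.6643  0.0145 -0.    ]
scene panel_place 0.62 [275.7 252.8] [0.6522 0.1472 0.025 ]
scene panel_a_mark 0.81 [354.5 294.1] [0.6129 0.3766 0.025 ]
scene strip_yellow_mid 0.59 [212.2 151.4] [ 0.4996 -0.2369  0.0175]
scene strip_blue_mid 0.94 [245.4 167.2] [ 0.4791 -0.1144  0.0175]
scene strip_blue_mid 0.71 [156.6  98. ] [ 0.4498 -0.5504  0.0175]
scene strip_blue_mid 0.61 [245.6 118.1] [ 0.322  -0.2511  0.0175]
scene strip_red_mid 0.62 [176.9 141.3] [ 0.5428 -0.3534  0.0175]
scene strip_red_mid 0.56 [176.1 225.6] [ 0.7663 -0.1262  0.0175]
scene jar 0.95 [176.6 224.5] [ 0.757  -0.1372  0.    ]
scene bottle 0.9 [135.3 169.4] [ 0.7003 -0.3824  0.    ]
scene brush 0.97 [158.3 101. ] [ 0.4457 -0.5506  0.    ]
top frame 0.97 [231.7 189.1] [0.57   0.0378 0.    ]
top gap_end 0.65 [232.2 164.7] [0.6696 0.0337 0.    ]
top panel_place 0.56 [203.8 172.8] [0.633  0.1436 0.025 ]
top panel_a_mark 0.89 [143.9 181.9] [0.6049 0.3779 0.025 ]
top panel_a_mark 0.37 [150.  154.5] [0.7163 0.3578 0.025 ]
top panel_a_mark 0.
[... 236 characters left out ...]
 strip_red_mid 0.71 [330.2 194. ] [ 0.533  -0.3429  0.0175]
top jar 0.69 [276.  146.4] [ 0.7406 -0.1444  0.    ]
top bottle 0.7 [336.3 156.3] [ 0.6907 -0.3854  0.    ]
top brush 0.97 [382.9 217.6] [ 0.4353 -0.5467  0.    ]
{'clock': 1.1, 'joint_positions': array([ 1.1609,  0.0872,  1.3707, -0.    ,  1.6836, -0.1031]), 'dq': array([-0.001 ,  0.0005, -0.001 , -0.0013,  0.0026,  0.0002]), 'joint_efforts': array([  0.0008, -34.0035, -30.2612,   0.072 ,   0.0237,   0.    ]), 'position': array([0.1661, 0.5243, 0.1853]), 'ee_rot': array([0.48  , 3.1047, 0.0001]), 'wrist_force': array([-0.5419,  0.4198,  0.5488]), 'ft_torque': array([-0.0628, -0.0196, -0.0104]), 'opening': 1.0017182822145778}
0.0188
```

View pics/s0.png

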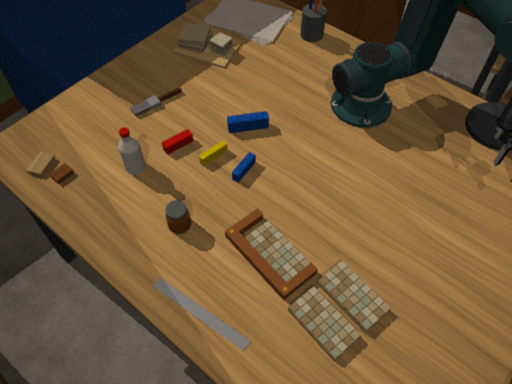

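Run:
```python
from h import *
save("top","t1.png",(190,130,180,140),4.4)
np.set_printoptions(precision=4,suppress=True)
# strip masks: fit rect to top-face-ish mask
for c in("top","scene"):
  for q in("strip_yellow_mid","strip_blue_mid","strip_red_mid"):
    for r in silhouettes(c,q)[:3]:
      ys,xs=np.nonzero(r["mask"]); 
      P=np.array([onz(c,(x,y),.035)[:2] for x,y in zip(xs,ys)])
      (cx,cy),(w,h),a=cv2.minAreaRect((P*1000).astype(np.float32))
      print(c,q,round(r["score"],2),r["box"],len(xs),"centre",P.mean(0),"rect",round(cx),round(cy),round(w),round(h),round(a,1))
```

```text
top strip_yellow_mid 0.69 [300.9, 193.5, 4.7, 22.6] 153 centre [ 0.4929 -0.2286] rect 493 -228 24 98 81.4
top strip_blue_mid 0.93 [292.0, 232.2, 25.8, 30.1] 336 centre [ 0.3313 -0.2311] rect 332 -232 36 141 51.1
top strip_blue_mid 0.51 [268.1, 201.8, 8.3, 24.6] 190 centre [ 0.4698 -0.1184] rect 472 -118 100 29 5.4
top strip_red_mid 0.58 [329.0, 182.3, 10.9, 25.4] 252 centre [ 0.5334 -0.3497] rect 534 -350 38 105 76.4
scene strip_yellow_mid 0.93 [199.7, 141.6, 28.0, 25.9] 382 centre [ 0.5105 -0.222 ] rect 510 -222 47 114 81.4
scene strip_blue_mid 0.94 [230.9, 151.3, 24.6, 30.7] 395 centre [ 0.4899 -0.1107] rect 490 -111 119 44 7.3
scene strip_blue_mid 0.86 [225.2, 107.3, 44.3, 25.7] 703 centre [ 0.3399 -0.225 ] rect 339 -224 77 139 50.2
scene strip_blue_mid 0.64 [161.8, 131.8, 32.1, 19.1] 382 centre [ 0.5489 -0.3411] rect 549 -341 53 104 76.5
scene strip_red_mid 0.94 [159.4, 132.4, 33.1, 19.8] 410 centre [ 0.5497 -0.3404] rect 549 -340 57 104 75.7
scene strip_red_mid 0.47 [286.0, 286.7, 74.1, 75.2] 2546 centre [0.7289 0.3619] rect 728 359 168 95 80.4
```

View pics/t1.png

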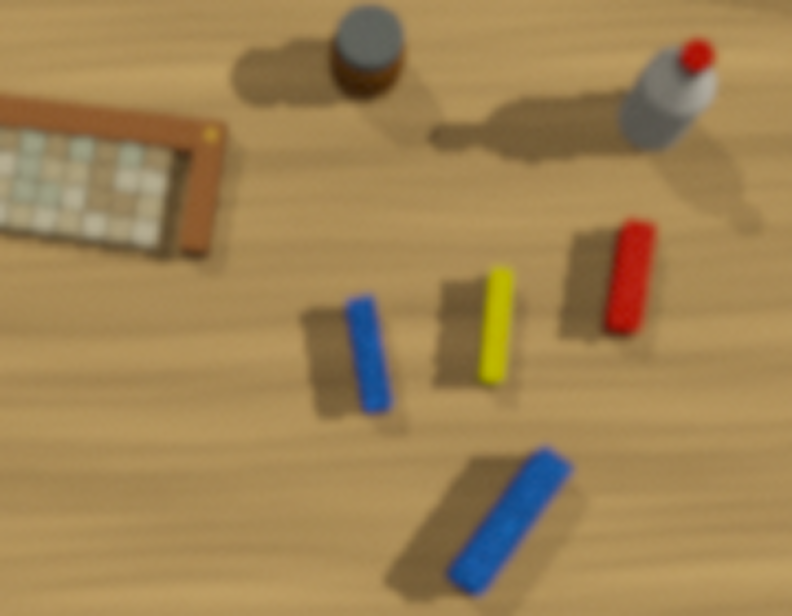

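Scene: frame on the left with its gap at the right side (top crop ≈ (175,195), i.e. top (230,174)); jar (177,217) and bottle (132,152) in the scene view; yellow strip (213,153), red strip (178,141). There are two blue bars: (244,166) and the longer one at (248,122). The one at (244,166) is the one meant: it fits 100 x ~25 mm, while the other measures about 140 x 36 mm. The 4.4x crop confirms this. Next I fit the poses.

```bash
cat > fit.py <<'E'
from h import *
from scipy.optimize import minimize
T=dict(yellow=.020,blue=.025,red=.030)
HUE=dict(yellow=(22,38),blue=(100,130),red=(0,8))
def cmask(im,col):
    h=cv2.cvtColor(im,cv2.COLOR_RGB2HSV); H,S,V=[h[...,i].astype(int) for i in range(3)]
    a,b=HUE[col]; m=(H>=a)&(H<=b)
    if col=="red": m|=H>=172
    return m&(S>165)&(V>60)
def boxpts(p,L,w,h,z0=0):
    x,y,a=p; R=np.array([[np.cos(a),-np.sin(a)],[np.sin(a),np.cos(a)]])
    r=.004*(1-.5**.5)
    q=np.array([(sx*(L/2-i),sy*(w/2-j)) for sx in(-1,1) for sy in(-1,1) for i,j in((0,.004),(r,r),(.004,0))])@R.T+[x,y]
    return np.vstack([np.c_[q,np.full(12,z0)],np.c_[q,np.full(12,z0+h)]])
def fitstrip(ims,col,p0,win=16,cams=("top","scene"),z0=0):
    M={}
    S=8
    for c in cams:
        u=proj(c,[[p0[0],p0[1],.0175+z0]])[0].astype(int); w=win*(1 if c=="top" else 2)
        x0,y0=u-w; g=ims[c][y0:y0+2*w,x0:x0+2*w]
        m=cmask(g,col).astype(np.float32)
        M[c]=(x0,y0,w,m)
    def cost(p):
        s=0
        for c,(x0,y0,w,m) in M.items():
            q=proj(c,boxpts(p,.1,T[col],.035,z0))-[x0,y0]
            r=np.zeros((2*w*S,2*w*S),np.uint8)
            cv2.fillConvexPoly(r,cv2.convexHull(((q+.5)*S-.5).astype(np.float32)).round().astype(np.int32),255)
            r=cv2.resize(r,(2*w,2*w),interpolation=cv2.INTER_AREA)/255.
            s+=((r-m)**2).sum()/m.sum()
        return s
    best=min((minimize(cost,p0,method="Nelder-Mead",options=dict(initial_simplex=np.array(p0)+np.array([[0,0,0],[.008*k,0,0],[0,.008*k,0],[0,0,.1*k]]),xatol=1e-5)) for k in(1,-1)),key=lambda r:r.fun)
    return best.x,best.fun
def W(p,P):
    P=np.array(P,float);x,y,a=p;c,s=np.cos(a),np.sin(a)
    return np.c_[x+c*P[:,0]-s*P[:,1],y+s*P[:,0]+c*P[:,1],P[:,2]]
E
python3 - <<'E'
from fit import *
np.set_printoptions(precision=4,suppress=True)
ims={c:np.mean([snapshot(c).astype(float) for _ in range(3)],0) for c in("top","scene")}
i8={c:v.round().astype(np.uint8) for c,v in ims.items()}
for col,p0 in dict(yellow=(.495,-.237,-.1),blue=(.479,-.114,.09),red=(.536,-.346,-.2)).items():
    print(col,fitstrip(i8,col,p0),fitstrip(i8,col,p0,cams=("top",)),fitstrip(i8,col,p0,cams=("scene",)))
def line(a,b,n=60):
    t=np.linspace(.05,.95,n)[:,None]; return np.array(a)*(1-t)+np.array(b)*t
E3=[((0,-.025,.03),(.12,-.025,.03)),((0,0,.03),(.09,0,.03)),((0,-.025,.03),(0,0,.03)),((.09,0,.03),(.09,.2,.03)),((.12,-.025,.03),(.12,.225,.03)),((0,.225,.03),(.12,.225,.03)),((0,.2,.03),(0,.225,.03))]
G={}
for c in ims:
    g=cv2.GaussianBlur(ims[c],(0,0),.8); 
    G[c]=np.sqrt(sum(cv2.Sobel(g,cv2.CV_64F,*d)**2 for d in((1,0),(0,1))).sum(2))
def samp(c,P):
    u=proj(c,P).astype(np.float32); return cv2.remap(G[c],u[:,:1],u[:,1:],cv2.INTER_CUBIC)[:,0].mean()
def fit(cams):
    def f(p): return -sum(samp(c,W(p,line(a,b)))*np.linalg.norm(np.subtract(a,b)) for c in cams for a,b in E3)
    best=None
    for dx in(-.006,0,.006):
     for a in(-.2,-.15,-.1,-.05):
      r=minimize(f,(.572+dx,.036,a),method="Nelder-Mead",options=dict(initial_simplex=np.array((.572+dx,.036,a))+np.array([[0,0,0],[.006,0,0],[0,.006,0],[0,0,.04]])))
      if best is None or r.fun<best.fun: best=r
    return best.x,best.fun
for cams in(("top","scene"),("top",),("scene",)): 
    p,v=fit(cams); print(cams,p,np.degrees(p[2]),v)
    if len(cams)==2: P=p
    # panel right edge scan
    for c in cams:
        ws=np.arange(.012,.042,.001); print(c,[(round(w*1000),int(samp(c,W(p,line((0,w,.025),(.09,w,.025)))))) for w in ws][::1])
out=[]
for c,w in(("top",(196,140,60,60)),("scene",(215,190,75,75))):
    x,y,ww,hh=w; s=390/ww; im=cv2.resize(i8[c][y:y+hh,x:x+ww],None,fx=s,fy=s,interpolation=cv2.INTER_CUBIC)
    for a,b in E3:
        u=((proj(c,W(P,[a,b]))-[x,y]+.5)*s).astype(int); cv2.line(im,tuple(map(int,u[0])),tuple(map(int,u[1])),(0,255,255),1)
    for g in(.022,.027,.032):
        u=((proj(c,W(P,[(0.0,g,.025),(.09,g,.025)]))-[x,y]+.5)*s).astype(int); cv2.line(im,tuple(map(int,u[0])),tuple(map(int,u[1])),(255,0,255),1)
    out.append(im)
cv2.imwrite("pics/ov.png",np.hstack(out)[...,::-1])
E
```

```text
yellow (array([ 0.5001, -0.2317, -0.1565]), np.float64(0.12311703670697774)) (array([ 0.4983, -0.2312, -0.1557]), np.float64(0.057889171645419235)) (array([ 0.502 , -0.2314, -0.1515]), np.float64(0.028532601220548976))
blue (array([ 0.478 , -0.1211,  0.1661]), np.float64(1.4210364669662439)) (array([ 0.4685, -0.119 ,  0.0313]), np.float64(0.5379115856163145)) (array([ 0.4761, -0.1247,  0.2391]), np.float64(0.7534419600427013))
red (array([ 0.5403, -0.3531, -0.2475]), np.float64(0.15890424940455083)) (array([ 0.5377, -0.3527, -0.2523]), np.float64(0.09730292544825415)) (array([ 0.5416, -0.3531, -0.2526]), np.float64(0.04387972681702191))Traceback (most recent call last):
  File "<stdin>", line 25, in <module>
  File "<stdin>", line 21, in fit
    res = _minimize_neldermead(fun, x0, args, callback, bounds=bounds,
                               **options)
    fxr = func(xr)
    fx = function(np.copy(x), *(wrapper_args + args))
  File "<stdin>", line 17, in f
  File "<stdin>", line 17, in <genexpr>
  File "<stdin>", line 15, in samp
  File "h.py", line 10, in proj
    m=camera_model(cam);K=np.array(m["camera_matrix"])
ValueError: time passes only in moves, steps and waits
```

```bash
python3 - <<'E'
s=open('h.py').read()
s=s.replace('from bench import *','from bench import *\nfrom bench import camera_model as _cm\nimport functools\ncamera_model=functools.cache(lambda n:_cm(n))')
open('h.py','w').write(s)
s=open('fit.py').read()
s=s.replace("        m=cmask(g,col).astype(np.float32)\n","""        n,l,st,ce=cv2.connectedComponentsWithStats(cmask(g,col).astype(np.uint8))
        k=1+max(range(n-1),key=lambda i:st[i+1,4]/(20+np.hypot(*(ce[i+1]-w))**2))
        m=(l==k).astype(np.float32)
""").replace("&(S>165)&(V>60)","&(S>165)&(V>(35 if col=='blue' else 60))")
open('fit.py','w').write(s)
E
cat > frm.py <<'E'
from fit import *
np.set_printoptions(precision=4,suppress=True)
ims={c:np.mean([snapshot(c).astype(float) for _ in range(3)],0) for c in("top","scene")}
i8={c:v.round().astype(np.uint8) for c,v in ims.items()}
for col,p0 in dict(blue=(.479,-.114,.09)).items():
    print(col,fitstrip(i8,col,p0),fitstrip(i8,col,p0,cams=("top",)),fitstrip(i8,col,p0,cams=("scene",)))
def line(a,b,n=60):
    t=np.linspace(.05,.95,n)[:,None]; return np.array(a)*(1-t)+np.array(b)*t
E3=[((0,-.025,.03),(.12,-.025,.03)),((0,0,.03),(.09,0,.03)),((0,-.025,.03),(0,0,.03)),((.09,0,.03),(.09,.2,.03)),((.12,-.025,.03),(.12,.225,.03)),((0,.225,.03),(.12,.225,.03)),((0,.2,.03),(0,.225,.03))]
G={}
for c in ims:
    g=cv2.GaussianBlur(ims[c],(0,0),.8); 
    G[c]=np.sqrt(sum(cv2.Sobel(g,cv2.CV_64F,*d)**2 for d in((1,0),(0,1))).sum(2))
def samp(c,P):
    u=proj(c,P).astype(np.float32); return cv2.remap(G[c],u[:,:1],u[:,1:],cv2.INTER_CUBIC)[:,0].mean()
def fit(cams):
    def f(p): return -sum(samp(c,W(p,line(a,b)))*np.linalg.norm(np.subtract(a,b)) for c in cams for a,b in E3)
    best=None
    for dx in(-.006,0,.006):
     for a in(-.2,-.15,-.1,-.05):
      r=minimize(f,(.572+dx,.036,a),method="Nelder-Mead",options=dict(initial_simplex=np.array((.572+dx,.036,a))+np.array([[0,0,0],[.006,0,0],[0,.006,0],[0,0,.04]])))
      if best is None or r.fun<best.fun: best=r
    return best.x,best.fun
for cams in(("top","scene"),("top",),("scene",)): 
    p,v=fit(cams); print(cams,p,np.degrees(p[2]),v)
    if len(cams)==2: P=p
    for c in cams:
        if len(cams)==1: print(c,[(round(w*1000),int(samp(c,W(p,line((0,w,.025),(.09,w,.025)))))) for w in np.arange(.012,.042,.001)])
out=[]
for c,w in(("top",(196,140,60,60)),("scene",(215,190,75,75))):
    x,y,ww,hh=w; s=390/ww; im=cv2.resize(i8[c][y:y+hh,x:x+ww],None,fx=s,fy=s,interpolation=cv2.INTER_CUBIC)
    for a,b in E3:
        u=((proj(c,W(P,[a,b]))-[x,y]+.5)*s).astype(int); cv2.line(im,tuple(map(int,u[0])),tuple(map(int,u[1])),(0,255,255),1)
    for g in(.022,.027,.032):
        u=((proj(c,W(P,[(0.0,g,.025),(.09,g,.025)]))-[x,y]+.5)*s).astype(int); cv2.line(im,tuple(map(int,u[0])),tuple(map(int,u[1])),(255,0,255),1)
    out.append(im)
cv2.imwrite("pics/ov.png",np.hstack(out)[...,::-1])
E
python3 frm.py
```

```text
blue (array([ 0.478 , -0.1211,  0.1245]), np.float64(0.8464555245691405)) (array([ 0.4685, -0.119 ,  0.0313]), np.float64(0.5379115856163145)) (array([ 0.4799, -0.1211,  0.1942]), np.float64(0.20398675752171977))
('top', 'scene') [ 0.5794  0.041  -0.1712] -9.808624686078382 -253.92747872345532
('top',) [ 0.575   0.0412 -0.1627] -9.319853018459922 -112.72947555535323
top [(12, 64), (13, 95), (14, 133), (15, 176), (16, 216), (17, 251), (18, 279), (19, 298), (20, 307), (21, 306), (22, 296), (23, 278), (24, 254), (25, 225), (26, 196), (27, 166), (28, 140), (29, 117), (30, 98), (31, 84), (32, 75), (33, 71), (34, 71), (35, 75), (36, 82), (37, 89), (38, 96), (39, 101), (40, 105), (41, 107)]
('scene',) [ 0.5891  0.0392 -0.1704] -9.765363190239613 -167.46952161861464
scene [(12, 179), (13, 164), (14, 143), (15, 122), (16, 108), (17, 106), (18, 118), (19, 143), (20, 176), (21, 209), (22, 235), (23, 248), (24, 244), (25, 225), (26, 194), (27, 160), (28, 128), (29, 102), (30, 84), (31, 74), (32, 70), (33, 68), (34, 69), (35, 71), (36, 77), (37, 87), (38, 100), (39, 113), (40, 122), (41, 126)]
```

View pics/ov.png

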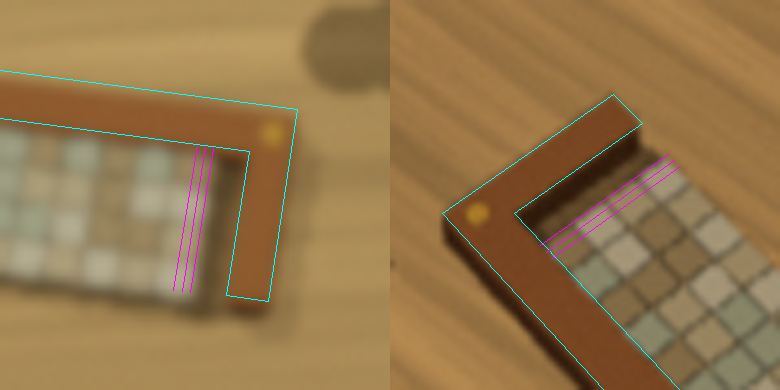

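Overlay: the frame outline fits the right rail; the panel edge sits at 20–23 mm, so the gap is most likely 22 mm (yellow). The joint fit is pulled off in x by the bar's outer edge, so I'm refitting that and blue.

```bash
python3 - <<'E'
s=open('frm.py').read()
s=s.replace("((.12,-.025,.03),(.12,.225,.03)),","")
s=s.replace("for col,p0 in dict(blue=(.479,-.114,.09)).items():\n    print(col,fitstrip(i8,col,p0),fitstrip(i8,col,p0,cams=(\"top\",)),fitstrip(i8,col,p0,cams=(\"scene\",)))\n","")
s=s.split("out=[]")[0].replace("(0,-.025,.03),(.12,-","(0,-.025,.03),(.11,-").replace("(.12,.225","(.11,.225")
s+="    "
s=s.rstrip()+"\n"
s=s.replace("(12, 64)","")
s+="""
    for c in cams: 
        b=np.arange(.105,.126,.0005); print(c,'bar outer',b[np.argmax([samp(c,W(p,line((x,-.025,.03),(x,.225,.03)))) for x in b])])
im=i8['top'][195:235,255:290]; H=cv2.cvtColor(im,cv2.COLOR_RGB2HSV)
print(H[5:30:4,8:28:2].tolist())
cv2.imwrite('pics/f.png',im)
"""
open('frm2.py','w').write(s)
E
python3 frm2.py
```

```text
('top', 'scene') [ 0.5786  0.0412 -0.1736] -9.947018672567552 -167.19930697616212
top bar outer 0.1165
scene bar outer 0.12150000000000001
('top',) [ 0.5687  0.045  -0.2087] -11.958364236693198 -74.4357924857064
top [(12, 80), (13, 115), (14, 155), (15, 196), (16, 234), (17, 265), (18, 288), (19, 303), (20, 308), (21, 303), (22, 290), (23, 270), (24, 246), (25, 218), (26, 189), (27, 162), (28, 138), (29, 118), (30, 101), (31, 90), (32, 85), (33, 84), (34, 87), (35, 93), (36, 100), (37, 107), (38, 111), (39, 114), (40, 115), (41, 114)]
top bar outer 0.12350000000000001
('scene',) [ 0.5797  0.041  -0.1742] -9.979894788110048 -110.90357557146068
scene [(12, 188), (13, 173), (14, 151), (15, 130), (16, 116), (17, 114), (18, 127), (19, 154), (20, 191), (21, 228), (22, 258), (23, 273), (24, 269), (25, 247), (26, 213), (27, 174), (28, 136), (29, 106), (30, 84), (31, 72), (32, 66), (33, 63), (34, 63), (35, 66), (36, 73), (37, 85), (38, 101), (39, 117), (40, 129), (41, 134)]
scene bar outer 0.12000000000000001
[[[18, 133, 125], [18, 134, 124], [17, 105, 114], [111, 146, 126], [107, 211, 149], 
[... 354 characters left out ...]
56], [9, 51, 136], [19, 123, 170], [19, 123, 182]], [[18, 133, 119], [18, 134, 118], [18, 135, 119], [16, 101, 106], [109, 170, 123], [106, 218, 146], [107, 211, 149], [121, 56, 122], [18, 122, 151], [19, 125, 167]], [[18, 136, 111], [18, 136, 111], [18, 132, 110], [18, 126, 107], [117, 83, 98], [106, 214, 144], [106, 215, 148], [110, 143, 136], [16, 89, 134], [19, 127, 156]], [[19, 134, 120], [18, 132, 120], [18, 130, 120], [18, 132, 120], [2, 36, 91], [107, 201, 142], [106, 212, 156], [108, 191, 143], [178, 27, 124], [19, 123, 162]], [[18, 128, 137], [18, 131, 134], [19, 133, 140], [19, 130, 153], [18, 125, 149], [13, 76, 127], [12, 68, 120], [16, 93, 129], [18, 120, 151], [19, 128, 158]]]
```

```bash
sed -i "s/&(S>165)&(V>(35 if col=='blue' else 60))/\&((S>80) if col=='blue' else (S>165)\&(V>60))/; s/blue=(100,130)/blue=(98,132)/" fit.py
python3 - <<'E'
from fit import *
i8={c:snapshot(c) for c in("top","scene")}
for cams in(("top","scene"),("top",),("scene",)): print(fitstrip(i8,"blue",(.475,-.118,.12),cams=cams))
print(get_state()["clock"])
E
```

```text
(array([ 0.47932847, -0.11998123,  0.12882654]), np.float64(0.299779671983571))
(array([ 0.47608142, -0.11925773,  0.0996748 ]), np.float64(0.17570155709342564))
(array([ 0.48108559, -0.12085758,  0.15686107]), np.float64(0.09396395382638947))
2.45
```

Request:
send_rows(
  targets=[
    [[0,0,8],[0.02,-0.044,0],90],
    [[0,0,16],[0.039,-0.088,0],90],
    [[0,0,25],[0.058,-0.131,0],90],
    [[0,0,25],[0.078,-0.175,0],90],
    [[0,0,25],[0.097,-0.218,0],90],
  ],
  newtons=20,
)

```text
clock: 2.95
position: [0.2635, 0.3047, 0.1854]
ee_rot: [-0.205, 3.134, 0.001]
wrist_force: [0.1, -0.1, 0.6]
opening: 0.656
```

Request:
send_rows(
  targets=[
    [[0,0,0],[0.02,-0.044,0],90],
    [[0,0,0],[0.039,-0.088,0],90],
    [[0,0,0],[0.058,-0.131,0],90],
    [[0,0,0],[0.078,-0.175,0],90],
    [[0,0,0],[0.097,-0.218,0],90],
  ],
)

```text
clock: 3.45
position: [0.3606, 0.0865, 0.1857]
ee_rot: [-0.203, 3.133, 0.0]
wrist_force: [1.0, -0.1, 0.5]
opening: 0.649
```

Request:
send_rows(
  targets=[
    [[0,0,0],[0.02,-0.044,0],90],
    [[0,0,0],[0.039,-0.088,0],90],
    [[0,0,0],[0.058,-0.131,0],90],
    [[0,0,0],[0.078,-0.175,0],90],
    [[0,0,0],[0.094,-0.211,0],90],
  ],
)

```text
clock: 3.95
position: [0.4547, -0.1253, 0.1854]
ee_rot: [-0.201, 3.135, -0.0]
wrist_force: [0.4, 0.7, 0.1]
opening: 0.646
```

Request:
send_rows(
  targets=[
    [[0,0,0],[0,0.002,-0.05],90],
    [[0,0,0],[0,0.002,-0.1],90],
    [[0,0,0],[0,0.002,-0.14],90],
    [[0,0,0],[0,0.002,-0.17],90],
    [[0,0,0],[0,0.002,-0.18],90],
  ],
)

```text
clock: 4.45
position: [0.4511, -0.1195, 0.0015]
ee_rot: [0.203, -3.128, -0.005]
wrist_force: [0.0, 0.4, 0.2]
opening: 0.648
```

Request:
send_rows(
  targets=[
    [[0,0,0],[0,0,0],255],
    [[0,0,0],[0,0,0],255],
    [[0,0,0],[0,0,0],255],
    [[0,0,0],[0,0,0],255],
    [[0,0,0],[0,0,0],255],
  ],
)

```text
clock: 4.95
position: [0.4552, -0.1212, 0.0067]
ee_rot: [-0.203, 3.132, -0.002]
wrist_force: [0.6, 1.0, 4.0]
opening: 0.263
```

Run:
```python
from fit import *
i8={c:snapshot(c) for c in("top","scene")}
for cams in(("top","scene"),("top",),("scene",)): print(fitstrip(i8,"blue",(.479,-.120,.12),cams=cams))
print(get_state())
out=[cv2.resize(i8[c][y:y+100,x:x+100],None,fx=4,fy=4,interpolation=cv2.INTER_CUBIC) for c,x,y in(("top",210,150),("scene",200,120))]
cv2.imwrite("pics/g1.png",np.hstack(out)[...,::-1])
```

```text
(array([ 0.23011111, -0.13688889,  1.28666667]), np.float64(2.0))
(array([ 0.33855556, -0.11111111,  0.77555556]), np.float64(1.0))
(array([ 0.48198202, -0.12086709,  0.21270835]), np.float64(0.2935036215717144))
{'clock': 5.05, 'joint_positions': array([-3.80589561e-01,  1.91247238e-02,  1.80780046e+00, -1.12528613e-04,
        1.31198283e+00, -2.08092545e+00]), 'dq': array([ 8.32462123e-05,  1.08355685e-03, -3.00948352e-04,  1.68951394e-03,
        1.54184553e-03, -1.36003389e-04]), 'joint_efforts': array([ 1.79811995e-01, -2.62339622e+01, -2.54502243e+01,  5.06923639e-02,
        1.56460953e-02,  1.57496362e-02]), 'position': array([ 0.45512019, -0.12117335,  0.00665114]), 'ee_rot': array([-2.03229083e-01,  3.13263083e+00, -1.96939333e-03]), 'wrist_force': array([-0.34900583, -0.83234445,  4.41059569]), 'ft_torque': array([0.04454757, 0.05503373, 0.0280842 ]), 'opening': 0.2611243359363616}
```

View pics/g1.png

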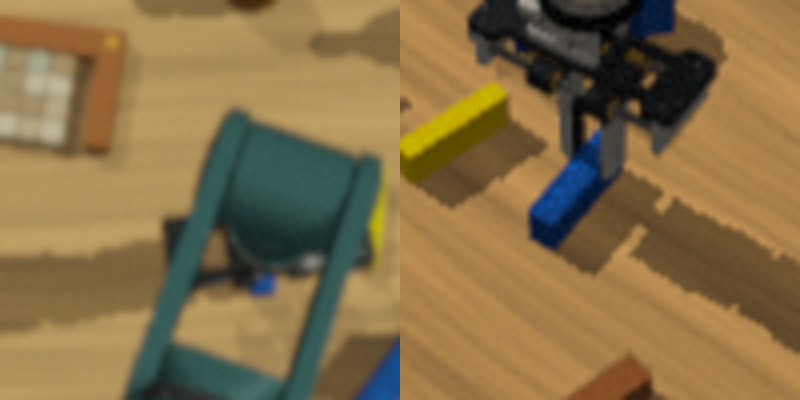

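Blue is held (opening 0.262 × 94 ≈ 25 mm). Now I try it at the mouth, as the thicker neighbour of the expected yellow.

Request:
send_rows(
  targets=[
    [[0,0,0],[0,0,0.03],255],
    [[0,0,-8],[0.01,0.045,0.04],255],
    [[0,0,-16],[0.02,0.092,0.04],255],
    [[0,0,-17.3],[0.029,0.14,0.04],255],
    [[0,0,-17.3],[0.037,0.187,0.04],255],
  ],
)

```text
clock: 5.55
position: [0.4902, 0.0627, 0.0454]
ee_rot: [0.273, 3.129, 0.0]
wrist_force: [0.9, -0.4, -1.3]
opening: 0.266
```

Request:
send_rows(
  targets=[
    [[0,0,0],[0,0.003,0],255],
    [[0,0,0],[0,0.003,-0.02],255],
    [[0,0,0],[0,0.003,-0.034],255],
    [[0,0,0],[0,0.003,-0.038],255],
    [[0,0,0],[0,0.003,-0.04],255],
  ],
)

```text
clock: 6.05
position: [0.4883, 0.0636, 0.0063]
ee_rot: [-0.272, -3.125, 0.0]
wrist_force: [-9.5, 0.1, 14.9]
opening: 0.264
```

```bash
cat > chk.py <<'E'
from fit import *
import sys
col,x,y,a,name=sys.argv[1],*map(float,sys.argv[2:5]),sys.argv[5]
i8={c:snapshot(c) for c in("top","scene")}
st=get_state(); print(st["clock"],st["position"],st["ee_rot"],st["wrist_force"],st["opening"])
for c in i8:
    try: print(c,fitstrip(i8,col,(x,y,a),cams=(c,)))
    except Exception as e: print(c,e)
if name!="-":
    out=[cv2.resize(i8[c][y:y+80,x:x+80],None,fx=5,fy=5,interpolation=cv2.INTER_CUBIC) for c,x,y in(("top",190,140),("scene",210,180))]
    cv2.imwrite("pics/"+name,np.hstack(out)[...,::-1])
E
python3 chk.py blue .5165 .0645 -.173 g2.png
```

```text
6.15 [0.48898127 0.06348915 0.00629688] [-2.72425643e-01 -3.12681304e+00 -2.47635701e-04] [-4.37998999  0.47648628  7.92802963] 0.26061662217879866
top (array([0.37605556, 0.07338889, 0.91588889]), np.float64(1.0))
scene (array([ 0.51637264,  0.05722345, -0.11237384]), np.float64(0.36359292380053626))
```

View pics/g2.png

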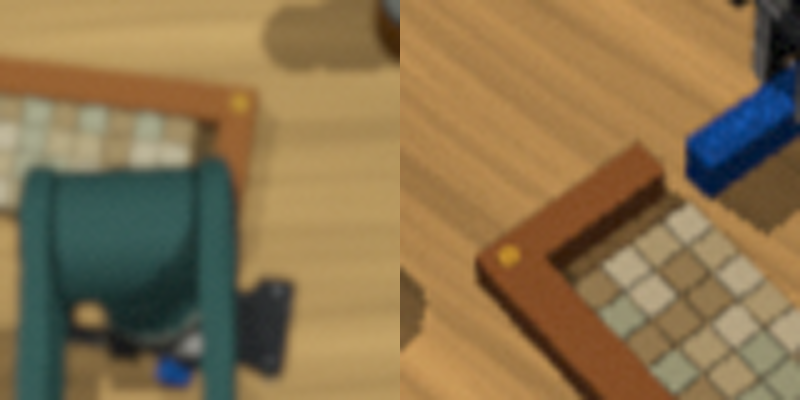

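Request:
send_rows(
  targets=[
    [[0,0,0],[0.001,0.0065,0.001],255],
    [[0,0,0],[0.001,0.0065,0.001],255],
    [[0,0,0],[0.006,0.0055,0.001],255],
    [[0,0,0],[0.011,0.005,0.001],255],
    [[0,0,0],[0.014,0.0045,0.001],255],
  ],
)

```text
clock: 6.65
position: [0.5046, 0.0684, 0.0063]
ee_rot: [-0.271, -3.13, -0.0]
wrist_force: [-2.8, -0.3, 3.8]
opening: 0.264
```

Request:
send_rows(
  targets=[
    [[0,0,0],[0.003,-0.0005,0],255],
    [[0,0,0],[0.006,-0.001,0],255],
    [[0,0,0],[0.009,-0.0015,0],255],
    [[0,0,0],[0.012,-0.002,0],255],
    [[0,0,0],[0.012,-0.002,0],255],
  ],
)

```text
clock: 7.15
position: [0.5093, 0.0676, 0.0059]
ee_rot: [-0.269, -3.114, -0.0]
wrist_force: [-19.1, 2.4, 15.4]
opening: 0.264
```

```bash
python3 chk.py blue .54 .063 -.173 g3.png
```

```text
7.25 [0.50927562 0.06766896 0.00593079] [-2.68612226e-01 -3.11408836e+00 -2.78164916e-04] [-18.03908131   2.23538432  14.49627704] 0.266426975172881
top (array([0.41377778, 0.09677778, 0.56033333]), np.float64(1.0))
scene (array([ 0.53622082,  0.06176433, -0.10352918]), np.float64(0.43525603458129414))
```

View pics/g3.png

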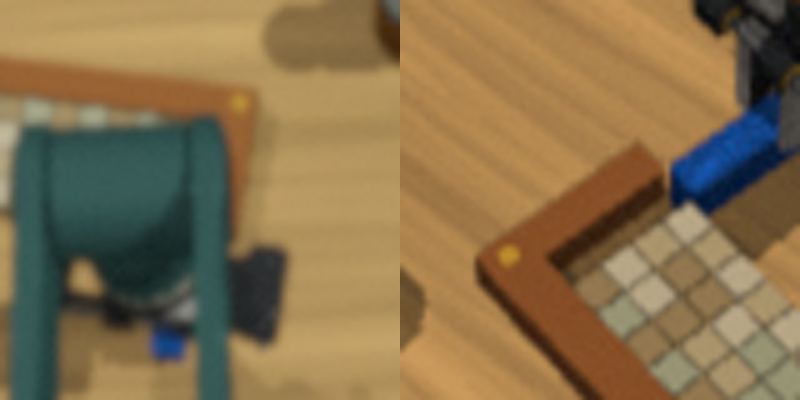

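Blue is stopped at the mouth (18 N, front about level with the rail end). To rule out misalignment, I sweep it sideways under light pressure.

Request:
send_rows(
  targets=[
    [[0,0,0],[-0.008,0.001,0.001],255],
    [[0,0,0],[-0.009,-0.004,0.001],255],
    [[0,0,0],[-0.002,-0.005,0.001],255],
    [[0,0,0],[-0.001,-0.005,0.001],255],
    [[0,0,0],[-0.001,-0.004,0.001],255],
  ],
)

```text
clock: 7.75
position: [0.5089, 0.0623, 0.0061]
ee_rot: [-0.27, -3.115, 0.003]
wrist_force: [-17.2, -1.7, 9.6]
opening: 0.265
```

Request:
send_rows(
  targets=[
    [[0,0,0],[0,0.0005,0],255],
    [[0,0,0],[0,0.001,0],255],
    [[0,0,0],[0,0.0015,0],255],
    [[0,0,0],[0,0.002,0],255],
    [[0,0,0],[0,0.0025,0],255],
  ],
)

```text
clock: 8.25
position: [0.5093, 0.0631, 0.006]
ee_rot: [-0.271, -3.116, 0.008]
wrist_force: [-14.5, -3.1, 8.7]
opening: 0.265
```

Request:
send_rows(
  targets=[
    [[0,0,0],[0,0.0005,0],255],
    [[0,0,0],[0,0.001,0],255],
    [[0,0,0],[0,0.0015,0],255],
    [[0,0,0],[0,0.002,0],255],
    [[0,0,0],[0,0.0025,0],255],
  ],
)

```text
clock: 8.75
position: [0.5097, 0.0643, 0.006]
ee_rot: [-0.272, -3.117, 0.011]
wrist_force: [-12.7, -6.0, 8.3]
opening: 0.266
```

Request:
send_rows(
  targets=[
    [[0,0,0],[0,0.0005,0],255],
    [[0,0,0],[0,0.001,0],255],
    [[0,0,0],[0,0.0015,0],255],
    [[0,0,0],[0,0.002,0],255],
    [[0,0,0],[0,0.0025,0],255],
  ],
)

```text
clock: 9.25
position: [0.5111, 0.0661, 0.006]
ee_rot: [-0.272, -3.12, 0.013]
wrist_force: [-10.8, -8.5, 5.6]
opening: 0.263
```

Request:
send_rows(
  targets=[
    [[0,0,0],[0,0.0005,0],255],
    [[0,0,0],[0,0.001,0],255],
    [[0,0,0],[0,0.0015,0],255],
    [[0,0,0],[0,0.002,0],255],
    [[0,0,0],[0,0.0025,0],255],
  ],
)

```text
clock: 9.75
position: [0.5111, 0.0675, 0.0061]
ee_rot: [-0.273, -3.12, 0.016]
wrist_force: [-10.7, -10.6, 5.5]
opening: 0.265
```

Request:
send_rows(
  targets=[
    [[0,0,0],[0,0.0005,0],255],
    [[0,0,0],[0,0.001,0],255],
    [[0,0,0],[0,0.0015,0],255],
    [[0,0,0],[0,0.002,0],255],
    [[0,0,0],[0,0.0025,0],255],
  ],
)

```text
clock: 10.25
position: [0.511, 0.0695, 0.0061]
ee_rot: [-0.274, -3.119, 0.017]
wrist_force: [-11.9, -11.7, 7.1]
opening: 0.27
```

Request:
send_rows(
  targets=[
    [[0,0,0],[0,0.0005,0],255],
    [[0,0,0],[0,0.001,0],255],
    [[0,0,0],[0,0.0015,0],255],
    [[0,0,0],[0,0.002,0],255],
    [[0,0,0],[0,0.0025,0],255],
  ],
)

```text
clock: 10.75
position: [0.5108, 0.0719, 0.0062]
ee_rot: [-0.274, -3.119, 0.018]
wrist_force: [-11.8, -10.7, 8.2]
opening: 0.275
```

Across the whole sweep (y 62–72 mm) blue never went in; x only peaked about 2 mm deeper near y ≈ 67 mm, where the rounded corners nest. So blue, and therefore red, doesn't fit. I put blue back where it was.

Request:
send_rows(
  targets=[
    [[0,0,0],[-0.02,0,0],255],
    [[0,0,0],[-0.03,0,0.02],255],
    [[0,0,8],[-0.035,-0.035,0.04],255],
    [[0,0,16],[-0.04,-0.08,0.04],255],
    [[0,0,17.3],[-0.05,-0.125,0.04],255],
  ],
)

```text
clock: 11.25
position: [0.4673, -0.049, 0.0484]
ee_rot: [-0.211, 3.13, -0.002]
wrist_force: [1.0, -0.5, -1.5]
opening: 0.264
```

Request:
send_rows(
  targets=[
    [[0,0,0],[-0.004,-0.045,0],255],
    [[0,0,0],[-0.008,-0.07,0],255],
    [[0,0,0],[-0.008,-0.07,-0.02],255],
    [[0,0,0],[-0.008,-0.07,-0.035],255],
    [[0,0,0],[-0.008,-0.07,-0.04],255],
  ],
)

```text
clock: 11.75
position: [0.4568, -0.1183, 0.0058]
ee_rot: [0.201, -3.133, -0.0]
wrist_force: [-4.7, -1.3, 13.6]
opening: 0.264
```

Request:
send_rows(
  targets=[
    [[0,0,0],[0,0,0],255],
    [[0,0,0],[0,0,0],130],
    [[0,0,0],[0,0,0],130],
    [[0,0,0],[0,0,0.03],130],
    [[0,0,0],[0,0,0.07],90],
  ],
)

```text
clock: 12.25
position: [0.4557, -0.1165, 0.0763]
ee_rot: [0.204, -3.131, -0.003]
wrist_force: [0.8, -0.7, -0.1]
opening: 0.542
```

```bash
python3 chk.py yellow .5 -.2315 -.155 -
```

```text
12.35 [ 0.46184081 -0.11879135  0.08412836] [-0.20358746  3.1227772  -0.00870772] [0.79942726 0.22518001 0.2342961 ] 0.6208950697060592
top (array([ 0.63154946, -0.29316987, -0.93646624]), np.float64(1.0))
scene (array([ 0.5019322 , -0.23169083, -0.15978546]), np.float64(0.03208837742729153))
```

Request:
send_rows(
  targets=[
    [[0,0,-8],[0.004,-0.04,0],90],
    [[0,0,-16.3],[0.008,-0.08,0],90],
    [[0,0,-16.3],[0.012,-0.107,0],90],
    [[0,0,-16.3],[0.012,-0.107,0],90],
    [[0,0,-16.3],[0.012,-0.107,0],90],
  ],
)

```text
clock: 12.85
position: [0.4691, -0.2241, 0.077]
ee_rot: [-0.244, -3.132, -0.002]
wrist_force: [-0.3, 0.2, -0.6]
opening: 0.647
```

Request:
send_rows(
  targets=[
    [[0,0,0],[0.004,-0.0015,-0.03],90],
    [[0,0,0],[0.004,-0.0015,-0.055],90],
    [[0,0,0],[0.004,-0.0015,-0.066],90],
    [[0,0,0],[0.004,-0.0015,-0.07],90],
    [[0,0,0],[0.004,-0.0015,-0.07],90],
  ],
)

```text
clock: 13.35
position: [0.4733, -0.2251, 0.0075]
ee_rot: [-0.242, -3.132, -0.0]
wrist_force: [-0.3, 0.5, 0.7]
opening: 0.648
```

Request:
send_rows(
  targets=[
    [[0,0,0],[0,0,0],255],
    [[0,0,0],[0,0,0],255],
    [[0,0,0],[0,0,0],255],
    [[0,0,0],[0,0,0],255],
    [[0,0,0],[0,0,0],255],
  ],
)

```text
clock: 13.85
position: [0.4734, -0.226, 0.0076]
ee_rot: [0.243, 3.132, -0.0]
wrist_force: [-0.4, 0.4, 0.3]
opening: 0.26
```

```bash
python3 chk.py yellow .5 -.2315 -.155 -
```

```text
13.95 [ 0.4732933  -0.22591201  0.00746095] [ 2.43240021e-01  3.13192185e+00 -6.79741364e-05] [-0.31530775  0.3618666   0.92072654] 0.21061116502254126
top (array([ 0.35441975, -0.18656173,  0.31660494]), np.float64(1.0))
scene (array([ 0.50313598, -0.23164972, -0.15915976]), np.float64(0.27040117337842956))
```

Request:
send_rows(
  targets=[
    [[0,0,0],[0,0,0.045],255],
    [[0,0,0],[0.002,0.02,0.07],255],
    [[0,0,-1],[0.005,0.065,0.07],255],
    [[0,0,-1],[0.008,0.11,0.07],255],
    [[0,0,-1],[0.01,0.155,0.07],255],
  ],
)

```text
clock: 14.45
position: [0.4832, -0.0695, 0.0776]
ee_rot: [0.272, 3.129, 0.0]
wrist_force: [1.1, 0.3, -0.6]
opening: 0.212
```

Request:
send_rows(
  targets=[
    [[0,0,0],[0.002,0.045,0],255],
    [[0,0,0],[0.004,0.09,0],255],
    [[0,0,0],[0.006,0.13,0],255],
    [[0,0,0],[0.008,0.14,-0.03],255],
    [[0,0,0],[0.008,0.14,-0.055],255],
  ],
)

```text
clock: 14.95
position: [0.4917, 0.0714, 0.0221]
ee_rot: [0.265, 3.129, 0.001]
wrist_force: [0.1, 0.3, -0.7]
opening: 0.206
```

Request:
send_rows(
  targets=[
    [[0,0,0],[0,0,-0.005],255],
    [[0,0,0],[0,0,-0.01],255],
    [[0,0,0],[0,0,-0.013],255],
    [[0,0,0],[0,0,-0.0145],255],
    [[0,0,0],[0,0,-0.0145],255],
  ],
)

```text
clock: 15.45
position: [0.4919, 0.0688, 0.0086]
ee_rot: [0.272, 3.128, 0.0]
wrist_force: [-0.6, -0.7, -0.8]
opening: 0.211
```

```bash
python3 chk.py yellow .519 .064 -.173 g4.png
```

```text
15.55 [0.4918328  0.06895057 0.00860099] [2.71163832e-01 3.12840505e+00 4.05010008e-04] [-0.05404911  0.19737646 -1.08488635] 0.21019745284324332
top (array([0.39633333, 0.09333333, 0.06033333]), np.float64(1.0))
scene (array([ 0.52128589,  0.06207309, -0.15365937]), np.float64(0.2681513776752531))
```

View pics/g4.png

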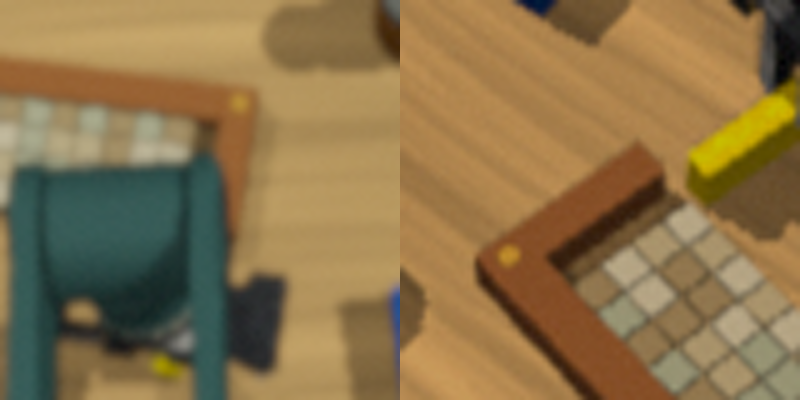

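Yellow is lined up with the gap: scene-camera relative y = 10.7 mm against the 11 mm gap centre. Inserting gently.

Request:
send_rows(
  targets=[
    [[0,0,0],[0.004,-0.0007,-0.001],255],
    [[0,0,0],[0.009,-0.0016,-0.001],255],
    [[0,0,0],[0.014,-0.0024,-0.001],255],
    [[0,0,0],[0.019,-0.0033,-0.001],255],
    [[0,0,0],[0.024,-0.0042,-0.001],255],
  ],
)

```text
clock: 16.05
position: [0.5153, 0.065, 0.0074]
ee_rot: [-0.27, -3.129, -0.0]
wrist_force: [-3.5, -0.8, 5.9]
opening: 0.211
```

Request:
send_rows(
  targets=[
    [[0,0,0],[0.003,-0.0005,0.0005],255],
    [[0,0,0],[0.006,-0.001,0.0005],255],
    [[0,0,0],[0.009,-0.0016,0.0005],255],
    [[0,0,0],[0.012,-0.0021,0.0005],255],
    [[0,0,0],[0.015,-0.0026,0.0005],255],
  ],
)

```text
clock: 16.55
position: [0.5303, 0.0624, 0.0074]
ee_rot: [-0.27, -3.13, -0.0]
wrist_force: [-4.2, -0.0, 4.8]
opening: 0.208
```

Request:
send_rows(
  targets=[
    [[0,0,0],[0.007,-0.0012,0.0003],255],
    [[0,0,0],[0.014,-0.0024,0.0003],255],
    [[0,0,0],[0.021,-0.0037,0.0003],255],
    [[0,0,0],[0.028,-0.0049,0.0003],255],
    [[0,0,0],[0.034,-0.006,0.0003],255],
  ],
)

```text
clock: 17.05
position: [0.5651, 0.0562, 0.0075]
ee_rot: [0.271, 3.13, 0.0]
wrist_force: [-2.6, 0.4, 2.4]
opening: 0.211
```

```bash
python3 chk.py yellow .595 .05 -.173 g5.png
```

```text
17.15 [0.56586303 0.05610036 0.00747054] [2.70798422e-01 3.12777093e+00 1.47760236e-04] [ 0.17895261 -0.52677962  1.06989442] 0.2093982208724861
top (array([0.50786024, 0.05447026, 0.07700159]), np.float64(0.13599812038105))
scene (array([ 0.5967654 ,  0.04873508, -0.16635951]), np.float64(0.6872017588972605))
```

View pics/g5.png

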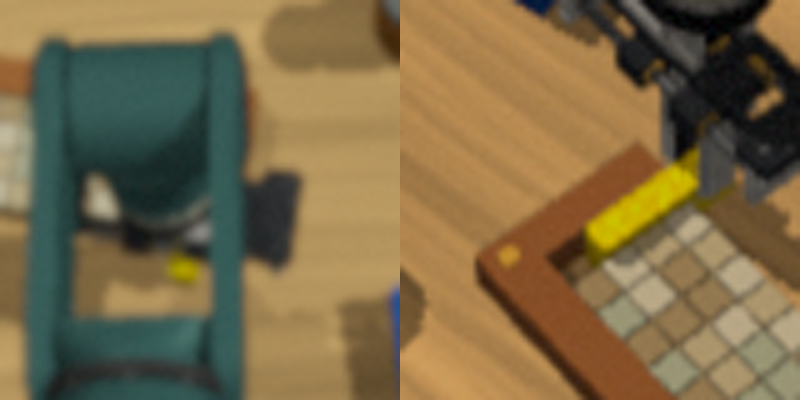

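Yellow is about 62 mm into the gap with the panel and rail on either side. I release it, step back, and push its tail home with closed fingers.

Request:
send_rows(
  targets=[
    [[0,0,0],[0,0,0],140],
    [[0,0,0],[0,0,0],140],
    [[0,0,0],[0,0,0],140],
    [[0,0,0],[0,0,0.03],140],
    [[0,0,0],[0,0,0.065],140],
  ],
)

```text
clock: 17.65
position: [0.5623, 0.0564, 0.0711]
ee_rot: [-0.27, -3.125, 0.001]
wrist_force: [2.1, -0.8, 0.1]
opening: 0.449
```

Request:
send_rows(
  targets=[
    [[0,0,0],[-0.03,0.0055,0],255],
    [[0,0,0],[-0.05,0.009,0],255],
    [[0,0,0],[-0.05,0.009,0],255],
    [[0,0,0],[-0.05,0.009,0],255],
    [[0,0,0],[-0.05,0.009,0],255],
  ],
)

```text
clock: 18.15
position: [0.5149, 0.0652, 0.0725]
ee_rot: [0.271, 3.129, 0.0]
wrist_force: [0.2, 0.2, -0.6]
opening: 0.062
```

```bash
python3 chk.py yellow .592 .049 -.173 g6.png
```

```text
18.25 [0.51489887 0.06518349 0.07234735] [-2.71008754e-01 -3.12983451e+00 -4.13865964e-06] [-0.93447317 -0.55889688  0.0761435 ] 0.008444646397857889
top max() iterable argument is empty
scene (array([ 0.59369306,  0.04882144, -0.19051923]), np.float64(0.26116578956152164))
```

View pics/g6.png

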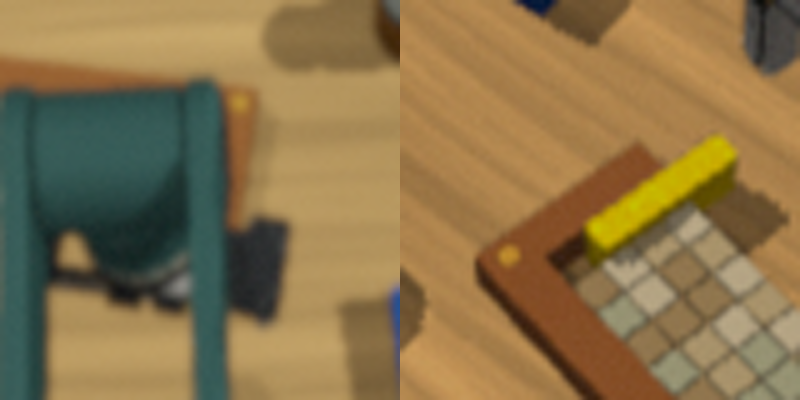

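Request:
send_rows(
  targets=[
    [[0,0,0],[0,0,-0.04],255],
    [[0,0,0],[0,0,-0.055],255],
    [[0,0,0],[0,0,-0.061],255],
    [[0,0,0],[0.005,-0.001,-0.061],255],
    [[0,0,0],[0.01,-0.0017,-0.061],255],
  ],
)

```text
clock: 18.75
position: [0.5258, 0.0636, 0.0126]
ee_rot: [0.27, 3.128, 0.0]
wrist_force: [-0.4, 0.1, -0.3]
opening: 0.003
```

Request:
send_rows(
  targets=[
    [[0,0,0],[0.006,-0.001,0],255],
    [[0,0,0],[0.012,-0.0021,0],255],
    [[0,0,0],[0.018,-0.0031,0],255],
    [[0,0,0],[0.024,-0.0042,0],255],
    [[0,0,0],[0.03,-0.0052,0],255],
  ],
)

```text
clock: 19.25
position: [0.5548, 0.0584, 0.0117]
ee_rot: [0.27, 3.13, 0.0]
wrist_force: [-1.1, -0.3, 0.8]
opening: 0.003
```

Request:
send_rows(
  targets=[
    [[0,0,0],[0.002,-0.0003,0],255],
    [[0,0,0],[0.004,-0.0007,0],255],
    [[0,0,0],[0.006,-0.001,0],255],
    [[0,0,0],[0.007,-0.0012,0],255],
    [[0,0,0],[0.008,-0.0014,0],255],
  ],
)

```text
clock: 19.75
position: [0.56, 0.0575, 0.0114]
ee_rot: [-0.27, -3.125, -0.0]
wrist_force: [-7.3, 0.1, 4.9]
opening: 0.008
```

Request:
send_rows(
  targets=[
    [[0,0,0],[0.001,-0.0002,0],255],
    [[0,0,0],[0.002,-0.0003,0],255],
    [[0,0,0],[0.003,-0.0005,0],255],
    [[0,0,0],[0.004,-0.0007,0],255],
    [[0,0,0],[0.004,-0.0007,0],255],
  ],
)

```text
clock: 20.25
position: [0.5601, 0.0575, 0.0113]
ee_rot: [-0.268, -3.117, -0.001]
wrist_force: [-14.9, 1.7, 10.4]
opening: 0.005
```

Force rises with no motion, so the strip is against the far bar. I back off and clear the view.

Request:
send_rows(
  targets=[
    [[0,0,0],[-0.01,0.002,0],255],
    [[0,0,0],[-0.035,0.006,0],255],
    [[0,0,0],[-0.045,0.008,0.04],255],
    [[0,0,0],[-0.06,0.01,0.085],255],
    [[0,0,0],[-0.09,0.015,0.12],255],
  ],
)

```text
clock: 20.75
position: [0.4776, 0.0711, 0.1339]
ee_rot: [0.271, 3.125, 0.0]
wrist_force: [0.3, 0.3, 1.1]
opening: 0.006
```

Request:
send_rows(
  targets=[
    [[0,0,0],[-0.015,0.045,0],255],
    [[0,0,0],[-0.03,0.09,0],255],
    [[0,0,0],[-0.045,0.135,0],255],
    [[0,0,0],[-0.06,0.18,0],255],
    [[0,0,0],[-0.075,0.225,0],255],
  ],
)

```text
clock: 21.25
position: [0.4011, 0.2983, 0.1321]
ee_rot: [0.271, 3.127, 0.003]
wrist_force: [1.1, 0.0, -0.3]
opening: 0.0
```

Run:
```python
from fit import *
i8={c:snapshot(c) for c in("top","scene")}
st=get_state();print(st["clock"],st["position"],st["wrist_force"])
for col,p in dict(yellow=(.618,.045,-.173),blue=(.481,-.118,.13),red=(.54,-.353,-.25)).items():
    for c in i8:
        q=fitstrip(i8,col,p,cams=(c,)); d=q[0][:2]-np.array((.5797,.041)); a=-.174
        print(col,c,q,"frame",np.round(1000*np.array([np.cos(a)*d[0]+np.sin(a)*d[1],-np.sin(a)*d[0]+np.cos(a)*d[1]]),1))
for n in("jar","bottle","brush"):
    for c in i8: print(n,c,[onz(c,r["at"],0).round(4) for r in place_of(c,n)[:1]])
out=[cv2.resize(i8["top"][130:260,210:350],None,fx=2.8,fy=2.8,interpolation=cv2.INTER_CUBIC),cv2.resize(i8["scene"][195:260,215:285],(392,364),interpolation=cv2.INTER_CUBIC)]
cv2.imwrite("pics/end.png",np.hstack(out)[...,::-1])
```

```text
21.35 [0.39943676 0.30121174 0.13173775] [-0.09373146 -0.90868832  0.42262337]
yellow top (array([ 0.61952063,  0.04554218, -0.17779668]), np.float64(0.051900443634069815)) frame [38.4 11.4]
yellow scene (array([ 0.61615528,  0.04129306, -0.16041027]), np.float64(0.3880936568333286)) frame [35.9  6.6]
blue top (array([ 0.47443981, -0.11588735,  0.0503125 ]), np.float64(0.22267805494618712)) frame [ -76.5 -172.7]
blue scene (array([ 0.4812831 , -0.11736886,  0.11798775]), np.float64(0.08450348029173625)) frame [ -69.5 -173. ]
red top (array([ 0.53763046, -0.35253863, -0.25901182]), np.float64(0.10603628168534966)) frame [  26.7 -394.9]
red scene (array([ 0.54178837, -0.35332309, -0.23146216]), np.float64(0.04388805189023728)) frame [  30.9 -394.9]
jar top [array([ 0.7394, -0.129 ,  0.    ])]
jar scene [array([ 0.7585, -0.1364,  0.    ])]
bottle top [array([ 0.6965, -0.3892,  0.    ])]
bottle scene [array([ 0.6921, -0.3869,  0.    ])]
brush top [array([ 0.4439, -0.5384,  0.    ])]
brush scene [array([ 0.4521, -0.5482,  0.    ])]
```

View pics/end.png

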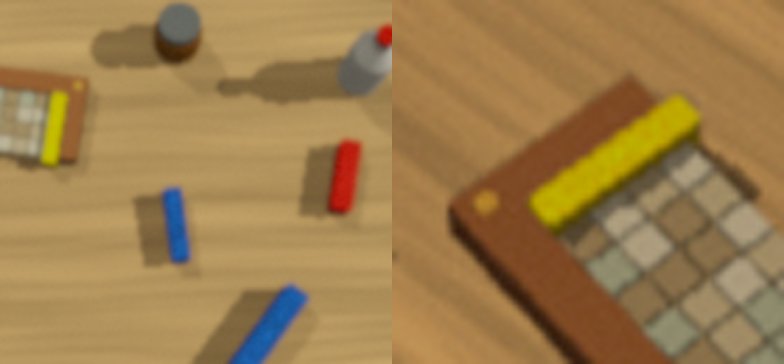

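Run:
```python
from fit import *
for c,F in(("scene",(.5797,.041,-.174)),("top",(.575,.0412,-.165))):
    im=snapshot(c); hs=cv2.cvtColor(im,cv2.COLOR_RGB2HSV); m=cmask(im,"yellow")
    u=proj(c,W(F,[(.04,.011,.035)]))[0].astype(int); w=40;x0,y0=u-w
    v=hs[y0:y0+80,x0:x0+80,2]; mm=m[y0:y0+80,x0:x0+80]; print(c,np.percentile(v[mm],[5,25,50,75,95]))
    mm=(mm&(v>.75*np.percentile(v[mm],75))).astype(float)
    def cost(p):
        q=proj(c,boxpts((*W(F,[(p[0],p[1],0)])[0,:2],F[2]),.1,.02,.0,.035)[:12])-[x0,y0]
        r=np.zeros((640,640),np.uint8); cv2.fillConvexPoly(r,cv2.convexHull(((q+.5)*8-.5).astype(np.float32)).round().astype(np.int32),255)
        return ((cv2.resize(r,(80,80),interpolation=cv2.INTER_AREA)/255.-mm)**2).sum()/mm.sum()
    r=minimize(cost,(.04,.011),method="Nelder-Mead",options=dict(initial_simplex=[(.04,.011),(.036,.011),(.04,.013)],xatol=1e-5)); print(r.x,r.fun,[(x,round(cost((x/1000,r.x[1])),3)) for x in(32,34,36,38,40,42,44)])
```

```text
scene [ 90. 156. 186. 189. 191.]
[0.04113726 0.01135154] 0.02811727476901505 [(32, np.float64(0.178)), (34, np.float64(0.142)), (36, np.float64(0.105)), (38, np.float64(0.066)), (40, np.float64(0.035)), (42, np.float64(0.033)), (44, np.float64(0.071))]
top [143.2 171.5 185.  194.  196. ]
[0.04057422 0.0096416 ] 0.10924503233907114 [(32, np.float64(0.235)), (34, np.float64(0.205)), (36, np.float64(0.168)), (38, np.float64(0.144)), (40, np.float64(0.115)), (42, np.float64(0.12)), (44, np.float64(0.115))]
```

Strip centre is at x = 41 mm (scene) and 40.6 mm (top), against a nominal 40, and y ≈ 10–11 mm, so it is home. The arm is clear.

```bash
python3 -c "
from bench import *
print(hand_in())"
```

```text
the job is handed in; nothing more can be done
None
```

The yellow strip is in the gap, pushed home against the far bar, and the job was handed in at about 21.5 s on the robot's clock.

- **Choosing the strip:** the cameras put the gap at 20–23 mm, which fits yellow (20 mm plus 2 mm). I tried the smaller blue strip (25 mm) at the mouth. It was stopped with about 18 N and did not go in anywhere over a sideways sweep of about 10 mm. I did not try red, because at 30 mm it is thicker than blue.
- **Inserting yellow:** it slid in along the bench with under 6 N. I then pushed it home with closed fingers until it stopped moving and the force rose to about 15 N.
- **Final checks:** the fit of the strip's top face puts its centre 41 mm (scene camera) and 40.6 mm (top camera) into the gap, where 40 mm means fully home. Blue is back on the bench close to where it started, and red was never touched. The arm is clear.
- **Checks that disagreed:**
  - An earlier whole-strip fit gave 36–38 mm. I discounted it because the walls hide part of the strip.
  - The two cameras' frame positions differed by several mm along the gap.
  - The network's positions for the jar, bottle and brush scattered by up to about 15 mm from the first readings. The final picture shows the jar and bottle standing as before. It does not show the brush, but the arm never went near any of them.

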